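# Take the mesh screen out of the dust filter box through its service opening

## Task

The cover is off the dust filter box so that its mesh screen can be cleaned. Take the screen by its top edge and lift it straight up, level, until both its ends are free of their slots; it is longer than the service opening, so then tilt it and bring it out one end first without forcing it against the housing. Leave the plain baffle standing in its own slots and the cover, screwdriver, sanding block and tub where they are, and finish while holding the screen in the gripper, still and wholly clear of the box, its lowest point a good 3 cm above the top.

Things in the scene. Friction and masses are not known exactly. Their poses are not given: they have to be found in the camera images.
- filter_box: Grey sheet-steel filter box, fixed, outside 254 x 156 mm, 92 mm high; inside 248 x 150 mm (end walls at x = +-124 mm), inner floor at z = 8 mm. Origin: centre of its underside, on the worktop; x along its length away from the robot, y across, z up. A black hose spigot sticks out 43 mm at the far end, at mid height
- deck: Top face of the filter box round the service opening, part of the box; same frame as the box. Sheet 4 mm thick: underside at z = 88, top at 92 mm. A rubber strip round the opening stands 2 mm, four studs at x = +-93, y = +-70 mm stand 8 mm above it
- opening (a point): Centre of the service opening in the deck, at the deck's top, 92 mm above the worktop. The opening is 156 mm along the box's x by 112 mm along its y, and the only way in or out
- slot_right (a point): Middle between the two slots of the pair at box y = -25 mm, at sole height z = 11 mm. In each pair one slotted bracket near either end of the box holds the outer 20 mm of a panel: slot 12 mm wide, cheeks and closed outer end up to z = 23 mm (12 mm above the sole), outer end from x = 91.5 to 94.5 mm. Above z = 23 mm the box is empty right to its end walls
- slot_left (a point): The same for the pair of slots at box y = +25 mm
- screen: Mesh screen, loose, about 0.22 kg: stiff aluminium frame with woven wire, 180 mm long (x), 8 thick (y), 46 high (z), standing upright in either pair of slots, along the box's x. Origin: centre of its bottom edge, z up, x to the far end. Top edge at first at z = 57 mm, 31 mm under the deck's underside; its ends reach 12 mm under the deck; 27 mm free beside either face
- screen_foot_near (a point): Bottom corner of the screen at its -x end (nearer the robot at the start): 90 mm from its origin along -x
- screen_foot_far (a point): Bottom corner of the screen at its +x end: 90 mm from its origin along +x
- screen_top (a point): Middle of the screen's top edge, 46 mm above its origin
- baffle: The plain baffle, loose: solid dark steel sheet without mesh, 180 mm long (x), 6 mm thick (y), 38 mm high (z), standing in the other pair of slots, 50 mm from the screen. Origin: centre of its bottom edge. It stays there
- cover: The box's cover, a loose grey sheet 200 x 150 mm, 5 mm high, with a wire handle to 28 mm height, lying on the worktop to the right of the vise. Origin: centre of its underside. Bystander
- screwdriver_green: Green-handled screwdriver, 169 mm long, lying on the worktop near the cover. Origin: centre of its underside. Bystander
- sanding_block: Brown sanding block 61 x 112 x 30 mm lying on the worktop to the left, behind the box. Origin: centre of its underside. Bystander
- deli_tub: Clear round plastic tub, 117 mm across, 40 mm high, on the worktop behind the vise. Origin: centre of its underside. Bystander

How it is judged:
On the way, in this order (a step that is already met when the one before it is completed fails the run):
1. the screen has been lifted straight up and level until both its ends are out of the slots, still inside the box (height (world z) of each of screen_foot_near, screen_foot_far above 0.0245 m and angle between screen's own z axis and vertical below 0.15 rad and height (world z) of screen_top below 0.095 m), for 0.1 s.
2. the screen has come out through the opening, one end well above the other ((angle between screen's own x axis and vertical below 1.35 rad or angle between screen's own x axis and vertical above 1.79 rad) and height (world z) of any of screen_foot_near, screen_foot_far above 0.1 m and height (world z) of any of screen_foot_near, screen_foot_far below 0.092 m), for 0.1 s.
At the end, for the whole second after the job is handed in: The gripper holds the screen still, every part of it more than 25 mm above the deck of the box (z above 0.117 m) and touching the box nowhere; the baffle stands in its slots within 10 mm of where it was (height (world z) of each of screen_foot_near, screen_foot_far, screen_top above 0.117 m and contact force between the fingers and screen above 1 N and contact force between screen and filter_box below 0.1 N and linear speed of screen below 0.03 m/s and angular speed of screen below 0.2 rad/s and z of baffle in the frame of filter_box below 0.014 m and angle between baffle's own z axis and vertical below 0.2 rad and distance of baffle from where it was at the start of the episode below 0.01 m); the arm keeps its last pose, push and grip.
It fails at once if the screen is forced against the deck (more than 40 N) (contact force between screen and deck above 40 N).
It fails at once if the baffle is lifted or knocked out of its slots (distance of baffle from where it was at the start of the episode above 0.02 m or angle between baffle's own z axis and vertical above 0.4 rad).
It fails at once if the cover, screwdriver, sanding block or tub is moved by more than 2 cm (distance of any of cover, screwdriver_green, sanding_block, deli_tub from where it was at the start of the episode above 0.02 m).
It also fails if it takes over 38 s, if anything falls off the work surface, if the arm or the gripper's body presses on something with over 40 N, if the wrist force passes 120 N, or if a joint passes its speed limit or range.

## Robot

A 6-joint arm with a two-finger parallel gripper is mounted at the origin on a cart in front of the work surface, level with it; the furniture and walls round the work are solid. World frame = base frame: x ahead of the robot, y to its left, z up, the work surface at z = 0. Lengths are in m, angles in rad, forces in N, time in s.
With the tool pointing down it reaches from about 0.4 to 0.925 m from the base axis. Payload 3.4 kg.
Tool frame: the origin (TCP) lies on the mounting face of the last link; the fingertips stand 173 mm ahead of it and the grasp point (between the pads) lies 155 mm ahead of it; z points along the fingers, y is the line along which they close (so a half turn about z gives the same grasp; the last joint's range is limited). The gripper opens to 85 mm and grips with 20 to 120 N. Pads are 22 mm wide; open, the fingers measure 114 mm over their backs; the gripper's body (76 mm by 85 mm) begins 54 mm behind the grasp point. The pads swing forward as they close: fully open they stand 13 mm farther back than shut.
Start: joints at [-1.2, 0.307, 1.506, -0, 1.328, -0.073], TCP at [0.247, -0.519, 0.405] pointing down, gripper open.
Joint ranges: [-3.12, 3.12], [-1.05, 2.28], [0.14, 2.33], [-1.42, 4.57], [0.1, 2.73], [-2.68, 2.68]. Speed limits (rad/s): [2.57, 2.57, 3.14, 3.14, 3.14, 3.14].

## Interface

Orientations are given as a rotation vector (axis times angle).
In Python, from bench import ctrl gives the robot as it stands.
- The arm moves only by the tool inch_along, called after "Call:" as name([rows], argument=value, ...), one row to a line, values as JSON. Schema: {"type":"object","properties":{"steps":{"type":"array","items":{"type":"array","items":{"type":"number"},"minItems":7,"maxItems":7},"minItems":1,"maxItems":10},"squeeze":{"type":"number"},"only":{"type":"string"},"quiet":{"type":"boolean"},"lines":{"type":"string"}},"required":["steps"],"additionalProperties":false}. steps is a list of rows, 1 to 10 of them, each of 7 numbers: the finger opening in m, then dx, dy, dz in m, then a rotation vector rx, ry, rz in rad; each row is the pose to reach, as a shift and turn from the pose commanded when the call began, along the tool's axes at that moment; what a row does not reach only later rows make up. A row lasts 1/8 s, in which the tool goes at most 0.0625 m and 0.188 rad, less where a joint would pass 70% of its speed; a pose out of reach is approached as far as the arm can. The fingers move at their own pace and stop on an object; squeeze is the grip in N (left out, the last holds). Time passes only in rows, so rows that do not move let the fingers close. The tool returns the time, the measured TCP pose, the force, the opening and the grip force at its end. only (a regular expression) keeps the lines of the reply that match it, lines (a string "A,B") keeps lines A to B, and quiet returns only ok. Input that does not fit is refused with a message, and nothing moves.
- ctrl.read_state(): the state, without advancing time (a new reading comes with each control period).
- ctrl.grab_frame(name): name is "scene" or "top"; returns a dict with "pixels" (384x512x3 uint8, blue, green, red), "K" (3x3 intrinsics, pixels), "extrinsics" (4x4, takes a point from world to camera coordinates). Camera axes: x right, y up, looking along -z (the intrinsics and any distortion apply to the point x, -y, -z); pixel columns grow to the right and rows downward; lengths in m; the calibration is good to about 2 mm. A picture is of the moment at which its call begins. There is no depth.
- ctrl.hand_in(): hands the job in; it is judged then, once.
The state is a dict: "time_s": time; "qpos": joint angles; "dq": joint speeds; "joint_efforts": joint torques, N m; "tcp_pos": TCP position; "orientation": TCP orientation; "wrist_force": force on the tool from outside, world axes, zero at the start; "wrist_torque": the same for the moment, N m; "opening": finger opening in m; "grip_force": force on a finger pad.
Only numpy, scipy, OpenCV 4.12 (cv2) and the standard library are available. Lean on these libraries where they do the work, as an engineer would, in place of code of your own. Each camera call takes 0.05 s, during which the arm holds its last target. There are 200 camera calls.

## Working session

There is one attempt and no reset: what is moved stays moved. The work goes in short steps, Python scripts to look and compute and a tool call to move; the robot and the scene stay as the last step left them, time stands still between calls to the robot, and variables do not carry over. Pictures are saved under pics/ and viewed, at most 10 in all, crops included, and the job is handed in when it is done.

```bash
ls; mkdir -p pics
```

Run:
```python
from bench import ctrl
import cv2,numpy as np
for n in("scene","top"):
    f=ctrl.grab_frame(n); cv2.imwrite(f"pics/{n}0.png",f["pixels"]); np.savez(f"{n}0.npz",**f)
    print(n,f["K"].round(1).tolist(),f["extrinsics"].round(3).tolist(),[k for k in f])
print(ctrl.read_state())
```

```text
bench.py
pics
scene [[351.1, 0.0, 254.3], [0.0, 351.1, 193.8], [0.0, 0.0, 1.0]] [[-0.847, -0.532, 0.008, 0.457], [0.376, -0.588, 0.716, -0.218], [-0.376, 0.609, 0.698, -0.987], [0.0, 0.0, 0.0, 1.0]] ['pixels', 'K', 'extrinsics']
top [[397.9, 0.0, 254.1], [0.0, 397.9, 191.5], [0.0, 0.0, 1.0]] [[-0.014, -0.999, -0.036, 0.076], [0.997, -0.016, 0.078, -0.544], [-0.078, -0.035, 0.996, -1.071], [0.0, 0.0, 0.0, 1.0]] ['pixels', 'K', 'extrinsics']
{'time_s': 0.1, 'qpos': array([-1.19946022e+00,  3.07497894e-01,  1.50755450e+00, -1.17063073e-05,
        1.32841031e+00, -7.35023894e-02]), 'dq': array([ 0.00090329,  0.00072372, -0.00498394,  0.00040433,  0.00012756,
        0.00076927]), 'joint_efforts': array([-7.05805496e-05, -4.58530891e+01, -2.52607691e+01, -1.22187780e-04,
        5.51908510e-03,  1.72409449e-05]), 'tcp_pos': array([ 0.24729004, -0.51876044,  0.4038686 ]), 'orientation': array([-3.06240152e+00, -6.92600409e-01,  4.53205825e-04]), 'wrist_force': array([ 0.86546034, -0.25990036,  0.81072366]), 'wrist_torque': array([-0.02544364, -0.03099804, -0.00734421]), 'grip_force': 0.0, 'opening': 0.08530994307142387}
```

View pics/scene0.png

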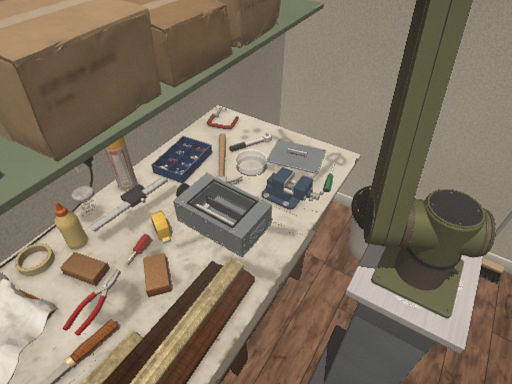

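View pics/top0.png

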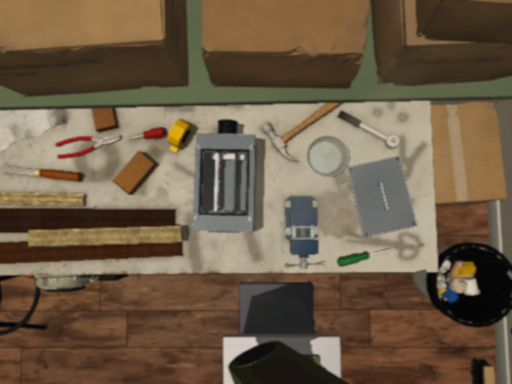

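The box stands near (225,185) in the top view and (222,212) in the scene view. A shelf hangs over the far side. I'll enlarge both.

Run:
```python
import cv2
a=cv2.imread("pics/top0.png")[115:240,180:270];b=cv2.imread("pics/scene0.png")[165:255,168:278]
cv2.imwrite("pics/tc.png",cv2.resize(a,None,fx=4.8,fy=4.8,interpolation=cv2.INTER_CUBIC))
cv2.imwrite("pics/sc.png",cv2.resize(b,None,fx=6,fy=6,interpolation=cv2.INTER_CUBIC))
```

```text
(no output)
```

View pics/tc.png

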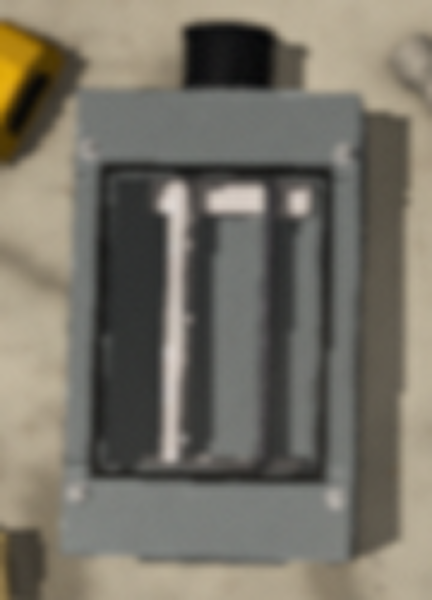

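View pics/sc.png

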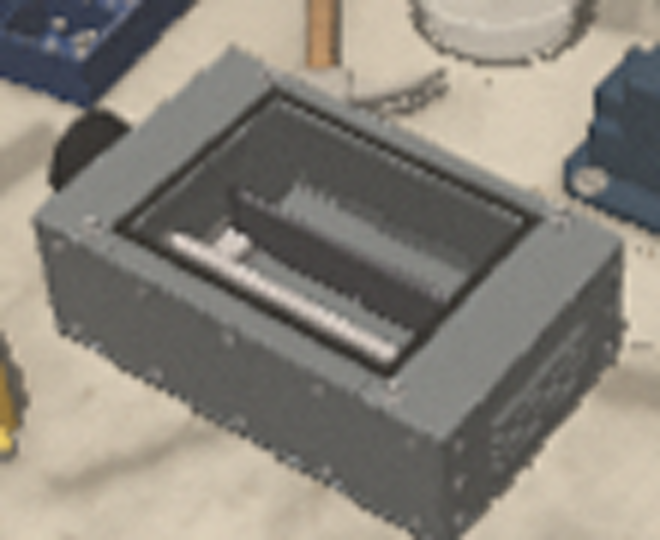

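The screen, a light bar, is in the left slots. In the top crop its top edge runs from (172,182) to (171,462); in the scene crop it runs from (178,240) to (398,352). The dark baffle is on the right. Next I'll fit the box pose from its corners and studs in both views and triangulate the bar.

Create h.py:
```python
import numpy as np
C={n:np.load(f"{n}0.npz") for n in("scene","top")}
def proj(n,P):
    E=C[n]["extrinsics"];p=np.atleast_2d(P)@E[:3,:3].T+E[:3,3]; q=(p*[1,-1,-1])@C[n]["K"].T
    return q[:,:2]/q[:,2:]
def uncrop(n,p):
    s,o=(4.8,(180,115)) if n=="top" else (6,(168,165))
    return (np.atleast_2d(p)+.5)/s-.5+o
```

Run:
```python
from h import *
from scipy.optimize import least_squares as LS
c=lambda x,y,z:(x,y,z)
obs={"top":[((80,92),c(127,78,92)),((361,96),c(127,-78,92)),((352,558),c(-127,-78,92)),((62,555),c(-127,78,92)),
 ((88,150),c(93,70,98)),((344,154),c(93,-70,98)),((75,493),c(-93,70,98)),((333,497),c(-93,-70,98))],
"scene":[((443,440),c(-127,78,92)),((625,243),c(-127,-78,92)),((37,218),c(127,78,92)),((232,47),c(127,-78,92)),
 ((395,388),c(-93,70,98)),((562,218),c(-93,-70,98)),((95,224),c(93,70,98))]}
def T(v,P):
    cs,sn=np.cos(v[3]),np.sin(v[3]);R=np.array([[cs,-sn,0],[sn,cs,0],[0,0,1]])
    return np.atleast_2d(P)@R.T+v[:3]
def f(v): return np.concatenate([(proj(n,T(v,np.array([b for a,b in o])/1e3))-uncrop(n,[a for a,b in o])) for n,o in obs.items()]).ravel()
s=LS(f,[.65,0.05,0,0]);v=s.x;print("box",v.round(4));print(s.fun.reshape(-1,2).round(1).tolist())
# free line: two endpoints, bar line along top edge; triangulate with endpoint pairing free along the line
tp,sc=uncrop("top",[(172,182),(171,462)]),uncrop("scene",[(178,240),(398,352)])
for i in (0,1):
    g=LS(lambda P:np.concatenate([proj("top",P)[0]-tp[i],proj("scene",P)[0]-sc[i]]),T(v,[0,.025,.05])[0])
    cs,sn=np.cos(v[3]),np.sin(v[3]);d=g.x-v[:3]
    print(g.x.round(4),"box frame",np.round([cs*d[0]+sn*d[1],-sn*d[0]+cs*d[1],d[2]],4),g.fun.round(1))
E0=T(v,np.array([[-90,25,57],[90,25,57],[0,25,57]])/1e3);print(E0.round(4))
for n in("top","scene"):print(n,((proj(n,E0)+.5-(np.array((180,115) if n=="top" else (168,165))))*(4.8 if n=="top" else 6)).round(0).tolist())
```

```text
box [ 0.565   0.1432 -0.0029 -0.0373]
[[-0.3, -0.3], [0.5, -0.2], [0.1, 1.4], [-0.0, 0.5], [0.2, 0.1], [0.6, 0.1], [0.4, 0.2], [1.1, 0.7], [-0.3, 0.7], [-0.0, -0.5], [-1.3, -0.2], [-0.3, 0.3], [-0.7, 0.6], [-0.5, -0.8], [-1.0, 0.4]]
[0.647  0.1683 0.0575] box frame [0.081  0.0281 0.0605] [ 0.5  0.7 -1.  -0.2]
[0.4959 0.1723 0.0655] box frame [-0.0702  0.0264  0.0684] [-0.9 -1.5  1.9  0.2]
[[0.476  0.1716 0.0541]
 [0.6559 0.1649 0.0541]
 [0.5659 0.1682 0.0541]]
top [[172.0, 492.0], [182.0, 171.0], [177.0, 331.0]]
scene [[445.0, 385.0], [164.0, 234.0], [300.0, 307.0]]
```

The line fit agrees with the text: bar at box y ≈ +26 and top edge at z ≈ 57 mm, within error. Box centre is (0.565, 0.143) with yaw −0.037. I'll write a helper that turns a target grasp point and tilt into a shift and turn in the tool's axes.

Add to h.py:
```python
from scipy.spatial.transform import Rotation as Ro
B=np.array([.565,.1432,0]);YAW=-.03
def pose(g,th=0,yaw=YAW,L=.155):
    "g: grasp point, box frame (m); th: tilt, far end up -> TCP pos, R"
    Rb=Ro.from_euler("z",-.037); 
    R=Ro.from_euler("z",yaw)*Ro.from_euler("y",-th)*Ro.from_euler("x",np.pi)
    return B+Rb.apply(g)-R.apply([0,0,L]),R
def delta(st,g,th=0,**k):
    p,R=pose(g,th,**k);R0=Ro.from_rotvec(st["orientation"])
    return R0.inv().apply(p-st["tcp_pos"]).round(4),(R0.inv()*R).as_rotvec().round(4)
```

Run:
```python
from h import *
from bench import ctrl
print(delta(ctrl.read_state(),[0,.0265,.25]))
```

Call:
inch_along([
  [0.022,0.048,-0.04,0,0,0,0.04],
  [0.022,0.097,-0.08,0,0,0,0.08],
  [0.022,0.146,-0.121,0,0,0,0.12],
  [0.022,0.195,-0.161,0,0,0,0.16],
  [0.022,0.243,-0.201,0,0,0,0.2],
  [0.022,0.292,-0.242,0,0,0,0.24],
  [0.022,0.340,-0.282,0,0,0,0.28],
  [0.022,0.389,-0.323,0,0,0,0.32],
  [0.022,0.438,-0.363,0,0,0,0.36],
  [0.022,0.486,-0.403,0,0,0,0.4],
], squeeze=60)

```text
time_s: 1.35
tcp_pos: [0.5104, 0.0501, 0.4045]
orientation: [3.14, 0.069, -0.0]
wrist_force: [1.0, -0.4, 0.3]
opening: 0.0223
grip_force: 0.0
```

Run:
```python
from h import *
from bench import ctrl
print(delta(ctrl.read_state(),[0,.0265,.25]))
```

```text
(array([ 0.0607, -0.117 , -0.0005]), array([0.0004, 0.0001, 0.0738]))
```

Call:
inch_along([
  [0.022,0.028,-0.055,0,0,0,0.035],
  [0.022,0.056,-0.11,0,0,0,0.074],
  [0.022,0.056,-0.11,0,0,0,0.074],
  [0.022,0.056,-0.11,0,0,0,0.074],
])

```text
time_s: 1.85
tcp_pos: [0.5606, 0.1605, 0.4039]
orientation: [3.14, -0.044, -0.003]
wrist_force: [-0.0, -0.3, -0.2]
opening: 0.0222
grip_force: 0.0
```

Run:
```python
from h import *
from bench import ctrl
print(delta(ctrl.read_state(),[0,.0265,.25]))
import cv2
f=ctrl.grab_frame("scene");g=ctrl.grab_frame("top")
a=cv2.resize(f["pixels"][80:270,130:330],None,fx=2.9,fy=2.9,interpolation=2)[:550,:400*2]
cv2.imwrite("pics/s1.png",a)
print(ctrl.read_state()["qpos"].round(2))
```

```text
(array([ 0.0051, -0.0093, -0.0012]), array([0.0011, 0.0021, 0.0022]))
[ 0.2   0.32  1.49 -0.    1.33  1.81]
```

View pics/s1.png

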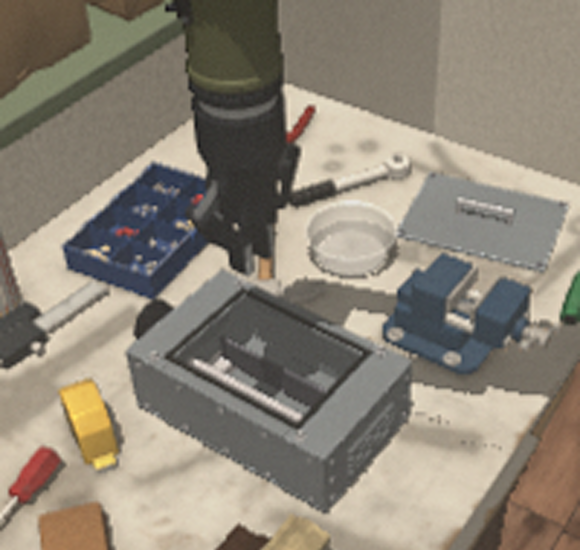

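The gripper is above the box, fingers nearly closed and aligned. The screen bar is visible in this picture from (192,363) to (300,415). I'll descend to just above the deck and check.

Call:
inch_along([
  [0.022,0.005,-0.009,0.04,0,0,0],
  [0.022,0.005,-0.009,0.08,0,0,0],
  [0.022,0.005,-0.009,0.12,0,0,0],
  [0.022,0.005,-0.009,0.12,0,0,0],
  [0.022,0.005,-0.009,0.12,0,0,0],
])

```text
time_s: 2.58
tcp_pos: [0.5668, 0.1685, 0.2861]
orientation: [-3.141, 0.048, -0.003]
wrist_force: [0.3, -0.3, 0.6]
opening: 0.0218
grip_force: 0.0
```

Run:
```python
from h import *
from bench import ctrl
st=ctrl.read_state()
print(delta(st,[0,.0265,.048]),st["opening"])
import cv2
f=ctrl.grab_frame("scene");g=ctrl.grab_frame("top")
a=cv2.resize(f["pixels"][150:250,165:285],None,fx=3.3,fy=5,interpolation=2)
b=cv2.resize(g["pixels"][120:240,180:270],None,fx=4.15,fy=4.15,interpolation=2)[:498]
a=cv2.resize(f["pixels"][150:250,170:270],None,fx=4.2,fy=4.2,interpolation=2);b=b[:420] if 0 else cv2.resize(b,(315,420))
cv2.imwrite("pics/s2.png",np.hstack([a,b]))
R=Ro.from_rotvec(st["orientation"]);tip=st["tcp_pos"]+R.apply([0,0,.173]);print(tip.round(3),(proj("scene",tip)-[170,150])*4.2,(proj("top",tip)-[180,120])*3.5)
```

```text
(array([-0.001 , -0.0012,  0.0831]), array([-0.0004, -0.0017, -0.0006])) 0.021817299236723372
[0.567 0.169 0.113] [[191.99458166 217.65612249]] [[115.93636916 212.22404063]]
```

View pics/s2.png

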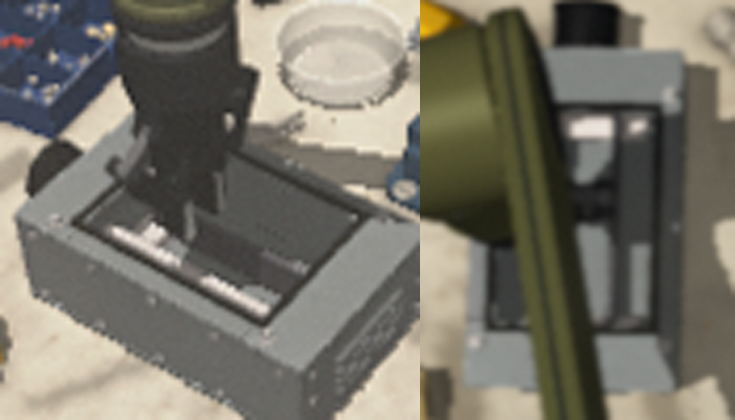

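The fingers are inside the opening and straddle the bar. The bar runs from (110,232) to (270,312) in the left panel, and the fingertips are at about (190,238) and (218,212). I'll descend gently.

Call:
inch_along([
  [0.022,-0.001,-0.001,0.03,0,0,0],
  [0.022,-0.001,-0.001,0.05,0,0,0],
  [0.022,-0.001,-0.001,0.058,0,0,0],
  [0.022,-0.001,-0.001,0.064,0,0,0],
  [0.022,-0.001,-0.001,0.064,0,0,0],
])

```text
time_s: 3.3
tcp_pos: [0.5656, 0.1705, 0.225]
orientation: [-3.14, 0.046, -0.005]
wrist_force: [-6.7, -1.7, 19.8]
opening: 0.0222
grip_force: 9.0
```

Contact: about 20 N upward, so a finger sits on the bar. I'll read the torque to find which side.

Run:
```python
from h import *
from bench import ctrl
st=ctrl.read_state();print(st["wrist_torque"].round(2),st["wrist_force"].round(1),st["tcp_pos"].round(4))
import cv2
g=ctrl.grab_frame("scene")
cv2.imwrite("pics/s3.png",cv2.resize(g["pixels"][175:245,180:270],None,fx=8,fy=8,interpolation=2))
```

```text
[0.31 0.9  0.21] [-6.7 -1.7 19.8] [0.5656 0.1705 0.225 ]
```

Call:
inch_along([
  [0.022,0,0,-0.008,0,0,0],
  [0.022,0,0,-0.012,0,0,0],
])

```text
time_s: 3.6
tcp_pos: [0.566, 0.1704, 0.2343]
orientation: [-3.141, 0.046, -0.005]
wrist_force: [0.5, -0.3, 0.8]
opening: 0.0219
grip_force: 0.0
```

View pics/s3.png

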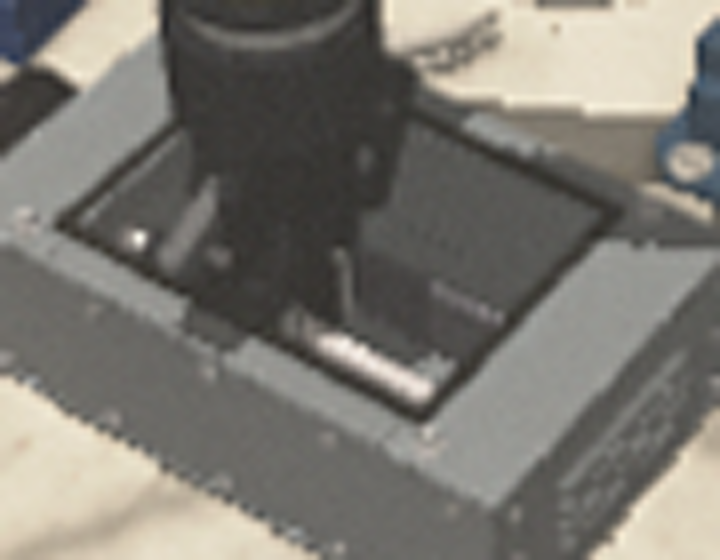

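The torque puts the push about 27–30 mm to +y, which is outside the fingertip. So the left finger's knuckle is touching the opening's rim at (205,320), not the bar. I'll shift 5 mm toward the middle, narrow the fingers a bit, and try again.

Call:
inch_along([
  [0.02,0,0.006,0,0,0,0],
  [0.02,0,0.006,0.006,0,0,0],
  [0.02,0,0.006,0.011,0,0,0],
  [0.02,0,0.006,0.015,0,0,0],
  [0.02,0,0.006,0.015,0,0,0],
])

```text
time_s: 4.22
tcp_pos: [0.5649, 0.1642, 0.2208]
orientation: [-3.141, 0.046, -0.002]
wrist_force: [-7.3, -3.5, 26.9]
opening: 0.0199
grip_force: 12.2
```

Run:
```python
from h import *
from bench import ctrl
st=ctrl.read_state();print(st["wrist_torque"].round(2),delta(st,[0,.0255,.048]))
```

```text
[0.53 0.94 0.29] (array([ 0.0009, -0.0045,  0.0178]), array([-0.0006, -0.0011,  0.001 ]))
```

Contact again, at the same world spot: y ≈ 0.20, the left rim. The knuckles limit the depth here, but the tips already overlap the top edge by about 9 mm, which is enough to lift. I'll relieve the pressure slightly, centre on the bar and close.

Call:
inch_along([
  [0.02,0,0,-0.002,0,0,0],
  [0.014,0,-0.004,-0.002,0,0,0],
  [0.012,0,-0.004,-0.002,0,0,0],
  [0.004,0,-0.004,-0.002,0,0,0],
  [0.004,0,-0.004,-0.002,0,0,0],
  [0.004,0,-0.004,-0.002,0,0,0],
], squeeze=40)

```text
time_s: 4.97
tcp_pos: [0.5655, 0.1681, 0.2207]
orientation: [3.141, -0.046, 0.001]
wrist_force: [-1.8, -2.0, 12.1]
opening: 0.007
grip_force: 41.4
```

Run:
```python
from h import *
from bench import ctrl
st=ctrl.read_state();print(st["wrist_torque"].round(2),delta(st,[0,.0255,.048]))
```

```text
[-0.33  0.34 -0.13] (array([ 0.0004, -0.0006,  0.0177]), array([ 0.0003, -0.0009,  0.0006]))
```

Held: the fingers stopped at 7 mm with 41 N on the pad. I'll raise the grip force and lift 22 mm, level.

Call:
inch_along([
  [0.002,0,0,0,0,0,0],
  [0.002,0,0,-0.004,0,0,0],
  [0.002,0,0,-0.010,0,0,0],
  [0.002,0,0,-0.016,0,0,0],
  [0.002,0,0,-0.022,0,0,0],
  [0.002,0,0,-0.022,0,0,0],
  [0.002,0,0,-0.022,0,0,0],
  [0.002,0,0,-0.022,0,0,0],
], squeeze=90)

```text
time_s: 5.98
tcp_pos: [0.5652, 0.1683, 0.2415]
orientation: [3.141, -0.046, -0.001]
wrist_force: [-0.2, -0.2, -1.8]
opening: 0.0054
grip_force: 88.6
```

Run:
```python
from h import *
from bench import ctrl
st=ctrl.read_state();print(st["wrist_torque"].round(2),delta(st,[0,.0255,.048]))
import cv2
f=ctrl.grab_frame("scene");g=ctrl.grab_frame("top")
a=cv2.resize(f["pixels"][160:255,170:270],None,fx=5,fy=5,interpolation=2);b=cv2.resize(g["pixels"][140:230,190:250],None,fx=5,fy=5,interpolation=2)
b=cv2.copyMakeBorder(b,0,25,0,0,0)
cv2.imwrite("pics/s4.png",np.hstack([a,b]))
```

```text
[-0.03  0.01  0.03] (array([ 0.0008, -0.0004,  0.0385]), array([0.0001, 0.0004, 0.0008]))
```

View pics/s4.png

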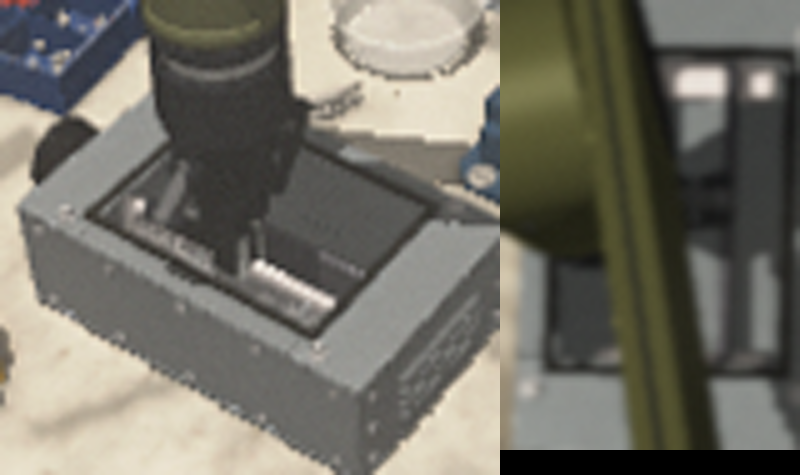

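The screen hangs level in the fingers. Wrist load is about 1.8 N, matching its weight, and the mesh face now shows under the bar at (150,230) to (330,305). The foot is about 32 mm up. Next I'll work out the waypoints for shift, tilt and exit.

Create plan.py:
```python
from h import *
from bench import ctrl
import sys
st=ctrl.read_state()
def corners(g,th):
    c,s=np.cos(th),np.sin(th)
    return {n:(round((g[0]*1e3+x*c-z*s)),round(g[2]*1e3+x*s+z*c)) for n,x,z in(("nt",-90,9),("nb",-90,-37),("ft",90,9),("fb",90,-37),("bodyN",-42,72))}
for a in sys.argv[1:]:
    x,y,z,t=map(float,a.split(","));g=np.array([x,y,z])/1e3
    d=delta(st,g,t,L=.1727);print(a,*d[0],"|",*d[1],corners(g,t))
```

```bash
python3 plan.py -14,19,70,0 -28,13,70,0 -28,13,79,.15 -28,13,89,.3 -28,13,98,.45 -26,13,103,.5
```

```text
-14,19,70,0 -0.0133 0.006 -0.0012 | 0.0001 0.0004 0.0008 {'nt': (-104, 79), 'nb': (-104, 33), 'ft': (76, 79), 'fb': (76, 33), 'bodyN': (-56, 142)}
-28,13,70,0 -0.0273 0.0119 -0.0012 | 0.0001 0.0004 0.0008 {'nt': (-118, 79), 'nb': (-118, 33), 'ft': (62, 79), 'fb': (62, 33), 'bodyN': (-70, 142)}
-28,13,79,.15 -0.0531 0.0118 -0.0082 | 0.0 0.1504 0.0008 {'nt': (-118, 74), 'nb': (-111, 29), 'ft': (60, 101), 'fb': (67, 56), 'bodyN': (-80, 144)}
-28,13,89,.3 -0.0784 0.0118 -0.0124 | -0.0 0.3004 0.0008 {'nt': (-117, 71), 'nb': (-103, 27), 'ft': (55, 124), 'fb': (69, 80), 'bodyN': (-89, 145)}
-28,13,98,.45 -0.1025 0.0118 -0.0119 | -0.0001 0.4504 0.0008 {'nt': (-113, 67), 'nb': (-93, 26), 'ft': (49, 145), 'fb': (69, 104), 'bodyN': (-97, 145)}
-26,13,103,.5 -0.1081 0.0118 -0.013 | -0.0001 0.5004 0.0008 {'nt': (-109, 68), 'nb': (-87, 27), 'ft': (49, 154), 'fb': (71, 114), 'bodyN': (-97, 146)}
```

Call:
inch_along([
  [0.002,-0.013,0.006,-0.001,0,0,0],
  [0.002,-0.0245,0.012,-0.001,0,0,0],
  [0.002,-0.0245,0.012,-0.001,0,0,0],
  [0.002,-0.038,0.012,-0.005,0,0.075,0],
  [0.002,-0.0505,0.012,-0.0085,0,0.15,0],
  [0.002,-0.0505,0.012,-0.0085,0,0.15,0],
  [0.002,-0.0505,0.012,-0.0085,0,0.15,0],
])

```text
time_s: 6.95
tcp_pos: [0.5151, 0.1579, 0.2505]
orientation: [3.131, -0.046, 0.235]
wrist_force: [0.7, 0.1, -0.7]
opening: 0.0046
grip_force: 88.6
```

```bash
python3 plan.py -25,13,80,.15 -25,13,84,.225  -25,13,89,.3 -25,13,94,.375 -25,13,98,.45 -23,13,103,.5
```

```text
-25,13,80,.15 -0.0004 0.0 -0.0003 | -0.0005 -0.0001 0.0007 {'nt': (-115, 75), 'nb': (-108, 30), 'ft': (63, 102), 'fb': (70, 57), 'bodyN': (-77, 145)}
-25,13,84,.225 -0.0127 0.0 -0.0038 | -0.0005 0.0749 0.0007 {'nt': (-115, 73), 'nb': (-104, 28), 'ft': (61, 113), 'fb': (71, 68), 'bodyN': (-82, 145)}
-25,13,89,.3 -0.0248 0.0 -0.0073 | -0.0005 0.1499 0.0007 {'nt': (-114, 71), 'nb': (-100, 27), 'ft': (58, 124), 'fb': (72, 80), 'bodyN': (-86, 145)}
-25,13,94,.375 -0.0368 0.0 -0.0098 | -0.0005 0.2249 0.0007 {'nt': (-112, 69), 'nb': (-95, 27), 'ft': (55, 135), 'fb': (72, 93), 'bodyN': (-90, 146)}
-25,13,98,.45 -0.0487 -0.0 -0.0104 | -0.0006 0.2999 0.0006 {'nt': (-110, 67), 'nb': (-90, 26), 'ft': (52, 145), 'fb': (72, 104), 'bodyN': (-94, 145)}
-23,13,103,.5 -0.0542 0.0 -0.0123 | -0.0006 0.3499 0.0006 {'nt': (-106, 68), 'nb': (-84, 27), 'ft': (52, 154), 'fb': (74, 114), 'bodyN': (-94, 146)}
```

Call:
inch_along([
  [0.002,0,0,0,0,0,0],
  [0.002,-0.0135,0,-0.004,0,0.075,0],
  [0.002,-0.026,0,-0.0075,0,0.15,0],
  [0.002,-0.038,0,-0.01,0,0.225,0],
  [0.002,-0.0495,0,-0.0105,0,0.3,0],
  [0.002,-0.0545,0,-0.0125,0,0.35,0],
  [0.002,-0.0545,0,-0.0125,0,0.35,0],
  [0.002,-0.0545,0,-0.0125,0,0.35,0],
], squeeze=60)

```text
time_s: 7.95
tcp_pos: [0.4596, 0.1595, 0.2545]
orientation: [3.037, -0.045, 0.775]
wrist_force: [1.0, -0.8, -1.3]
opening: 0.0051
grip_force: 88.6
```

```bash
python3 plan.py -23,13,103,.5 -5,13,113,.5 13,13,123,.5 33,13,135,.5 33,13,180,.5 33,13,220,.5
```

Run:
```python
from h import *
from bench import ctrl
import cv2
f=ctrl.grab_frame("scene")
cv2.imwrite("pics/s5.png",cv2.resize(f["pixels"][150:255,165:285],None,fx=5.5,fy=5.5,interpolation=2))
```

```text
-23,13,103,.5 0.0002 -0.0 0.0 | -0.0002 0.0003 0.0002 {'nt': (-106, 68), 'nb': (-84, 27), 'ft': (52, 154), 'fb': (74, 114), 'bodyN': (-94, 146)}
-5,13,113,.5 0.0208 0.0001 -0.0001 | -0.0002 0.0003 0.0002 {'nt': (-88, 78), 'nb': (-66, 37), 'ft': (70, 164), 'fb': (92, 124), 'bodyN': (-76, 156)}
13,13,123,.5 0.0413 0.0003 -0.0003 | -0.0002 0.0003 0.0002 {'nt': (-70, 88), 'nb': (-48, 47), 'ft': (88, 174), 'fb': (110, 134), 'bodyN': (-58, 166)}
33,13,135,.5 0.0646 0.0004 -0.0012 | -0.0002 0.0003 0.0002 {'nt': (-50, 100), 'nb': (-28, 59), 'ft': (108, 186), 'fb': (130, 146), 'bodyN': (-38, 178)}
33,13,180,.5 0.0862 0.0004 -0.0407 | -0.0002 0.0003 0.0002 {'nt': (-50, 145), 'nb': (-28, 104), 'ft': (108, 231), 'fb': (130, 191), 'bodyN': (-38, 223)}
33,13,220,.5 0.1054 0.0004 -0.0758 | -0.0002 0.0003 0.0002 {'nt': (-50, 185), 'nb': (-28, 144), 'ft': (108, 271), 'fb': (130, 231), 'bodyN': (-38, 263)}
```

View pics/s5.png

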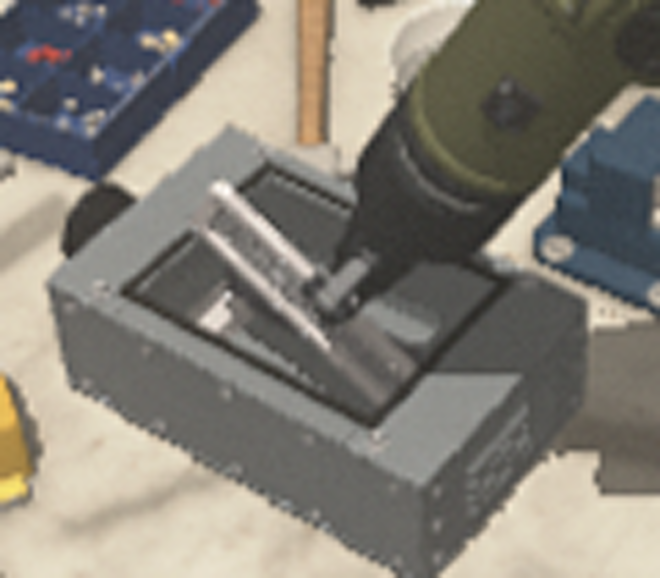

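The screen is tilted with its far end out of the opening: top corner at (215,187), bottom corner at (205,235). Its near end is still under the deck at (415,365), and nothing touches. I'll slide it out along its own length.

Call:
inch_along([
  [0.002,0.012,0,0,0,0,0],
  [0.002,0.026,0,0,0,0,0],
  [0.002,0.04,0,0,0,0,0],
  [0.002,0.054,0,0,0,0,0],
  [0.002,0.062,0,0,0,0,0],
  [0.002,0.064,0,-0.001,0,0,0],
  [0.002,0.064,0,-0.001,0,0,0],
])

```text
time_s: 8.88
tcp_pos: [0.5141, 0.1577, 0.2858]
orientation: [3.037, -0.045, 0.774]
wrist_force: [0.2, 0.1, -1.2]
opening: 0.005
grip_force: 88.6
```

```bash
python3 plan.py 33,13,150,.5 33,13,180,.5 33,13,230,.5
```

```text
33,13,150,.5 0.009 0.0002 -0.0131 | -0.0001 0.0008 0.0005 {'nt': (-50, 115), 'nb': (-28, 74), 'ft': (108, 201), 'fb': (130, 161), 'bodyN': (-38, 193)}
33,13,180,.5 0.0233 0.0002 -0.0394 | -0.0001 0.0008 0.0005 {'nt': (-50, 145), 'nb': (-28, 104), 'ft': (108, 231), 'fb': (130, 191), 'bodyN': (-38, 223)}
33,13,230,.5 0.0473 0.0002 -0.0833 | -0.0001 0.0008 0.0005 {'nt': (-50, 195), 'nb': (-28, 154), 'ft': (108, 281), 'fb': (130, 241), 'bodyN': (-38, 273)}
```

Force-free. Now straight up.

Call:
inch_along([
  [0.002,0.009,0,-0.013,0,0,0],
  [0.002,0.016,0,-0.026,0,0,0],
  [0.002,0.023,0,-0.039,0,0,0],
  [0.002,0.031,0,-0.054,0,0,0],
  [0.002,0.039,0,-0.069,0,0,0],
  [0.002,0.047,0,-0.083,0,0,0],
  [0.002,0.047,0,-0.083,0,0,0],
  [0.002,0.047,0,-0.083,0,0,0],
  [0.002,0.047,0,-0.083,0,0,0],
  [0.002,0.047,0,-0.083,0,0,0],
])

```text
time_s: 10.12
tcp_pos: [0.5156, 0.1577, 0.3805]
orientation: [3.037, -0.044, 0.773]
wrist_force: [0.1, -0.2, -1.1]
opening: 0.0051
grip_force: 88.6
```

```bash
python3 plan.py 33,13,230,.5
```

Run:
```python
from h import *
from bench import ctrl
import cv2
f=ctrl.grab_frame("scene");P=f["pixels"][110:255,150:300].copy()
P=cv2.resize(P,None,fx=4,fy=4,interpolation=2)
# predicted screen corners (red)
cs=Ro.from_euler("z",-.037)
for x,z in((-28,154),(-50,195),(108,281),(130,241)):
    u=(proj("scene",B+cs.apply([x/1e3,.013,z/1e3]))[0]-[150,110])*4;cv2.circle(P,tuple(int(k) for k in u),4,(0,0,255),1)
cv2.imwrite("pics/s6.png",P)
```

```text
33,13,230,.5 0.0006 0.0002 -0.0009 | 0.0 0.0015 0.001 {'nt': (-50, 195), 'nb': (-28, 154), 'ft': (108, 281), 'fb': (130, 241), 'bodyN': (-38, 273)}
```

View pics/s6.png

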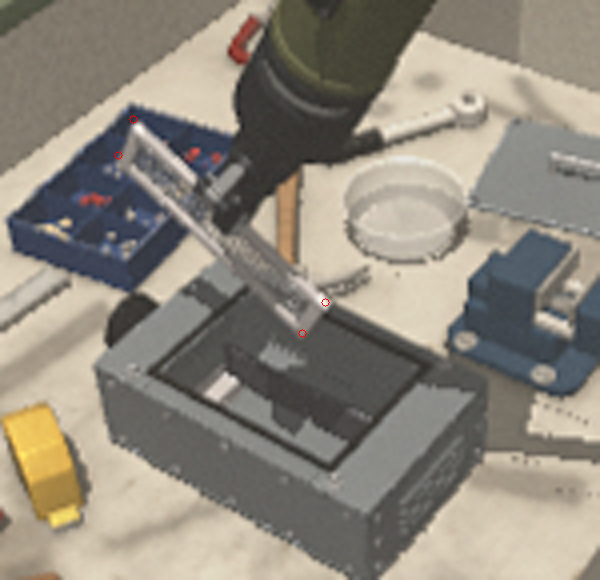

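The screen is clear of the box. Its measured corners lie on the predicted ones, with the lowest at (302,333), z ≈ 0.15 m. The baffle still stands in its slots at (230,345) to (370,420), so I'll hand in.

```bash
python3 -c "
from bench import ctrl
print(ctrl.hand_in())"
```

```text
the job is handed in; nothing more can be done
None
```

The screen was lifted level, tilted and brought out far end first, and the job was handed in with it held still, lowest corner at z ≈ 0.15 m (about 6 cm above the deck), baffle still in its slots; a gripper knuckle pressed the opening's rim twice while reaching in (20 N and 27 N, limit 40 N), and the hand-in returned no verdict.

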